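# Gauge a stopped groove and set the depth stop to it

### The job

Take the sprung depth gauge from its stand, push its probe into the groove of the wooden rail and press, against the stiff probe, until the gauge's foot sits flat on the rail; keep it bedded there with a steady 12 to 20 N for about a second, then let go and leave it standing. Read the depth and push the rod of the depth stop down to that same depth. Do not press harder, and leave the other things on the table where they are.

Things in the scene. Friction and masses are not known exactly. Their poses are not given: they have to be found in the camera images.
- gauge: The whole depth gauge; origin and axes as gauge_foot.
- gauge_grip (a point): Middle of the grey metal handle of the depth gauge, the place to grip (a handle 26 mm along the gauge's x, 24 mm along its y, reaching from 38 mm below this point to 12 mm above it). The gauge stands upright, z up, mass about 0.33 kg. Below the handle is a steel foot 64 mm (x) by 30 mm (y), 12 mm high, whose flat underside is 50 mm below this point. The gauge starts with the foot resting on its stand.
- gauge_foot (a point): Centre of the flat underside of the gauge's foot; the gauge's axes (z up, x along the foot's 64 mm length). The probe comes out here: a round pin 8 mm thick with a round end that reaches 38 mm below the underside when fully out.
- gauge_probe (a joint): How far the gauge's probe is pushed up into the gauge, m: 0 fully out, 0.038 level with the foot. With the foot flat on the rail the groove's depth is 0.038 minus this. The probe is sprung but stiff: it takes 7 to 9 N to push in (the gauge's own weight of 3 N does not do it), the force rising only slowly until the foot meets the wood, and it stays where it was pushed when the gauge is let go.
- pin_top (a point): Upper end of the thin indicator pin above the gauge's handle, fixed to the probe: it stands 72 mm above the underside of the foot with the probe fully out and rises as the probe is pushed in.
- gauge_stand: Fixed black block, 90 (x) x 64 (y) x 55 mm, origin at the centre of its underside, with a 22 mm hole down through its middle in which the gauge's probe hangs.
- groove (a point): Point on the table right below the middle of the groove. The rail: reddish-brown wood 90 (x) x 200 (y) mm bedded in a plywood holder 104 x 214 x 30 mm; its top is somewhere from 54 to 66 mm above this point, differing each time. Groove: 10 mm wide (x), 100 mm long (y, ends closed), 12 to 30 mm deep. Lay the gauge's foot across it (x along this x, either way).
- stop_head (a point): Centre of the top of the round black head (32 mm across, 14 mm high) of the depth stop's upright steel rod. The rod slides in a dark round bush (42 mm across, top 60 mm above the table). The head's top is 114 mm above the table at setting 0 and goes down 1 mm for each mm of setting.
- depth_stop (a joint): Depth set on the stop, m: 0 with the rod fully up, 0.040 fully down. It starts near 0. The rod is stiff: about 6 N from above on the head moves it down, and it stays where it is left; pushed too far it can be pulled up by its head.
- rail: The fixed plywood holder with the grooved rail bedded in it on rubber packing (the rail sinks about 1 mm for 10 N); origin at the centre of its underside, as point groove.
- stop_block: Fixed foot of the depth stop: aluminium plate 90 (x) x 64 (y) x 12 mm under the bush; origin at the centre of its underside, right below the rod.
- pine_block_a: pine block with a bevelled top, 60 x 68 x 85 mm; origin at its underside. Not to be disturbed.
- stain_tin: round orange tin, 75 mm across, 56 mm high; origin at its underside. Not to be disturbed.
- glue_bottle: cream glue bottle with a yellow cap, 46 x 77 x 176 mm; origin at its underside. Not to be disturbed.

How it is judged:
By the outcome, as a careful person would: the job done as asked, in the order asked, and still so for the second after the job is handed in, with the robot touching nothing.
It also fails if it takes over 61 s, if anything falls off the work surface, if the arm or the gripper's body presses on something with over 40 N, if the wrist force passes 120 N, or if a joint passes its speed limit or range.

### The arm

A 6-joint arm with a two-finger parallel gripper is mounted at the origin on the work surface; the furniture and walls round the work are solid. World frame = base frame: x ahead of the robot, y to its left, z up, the work surface at z = 0. Lengths are in m, angles in rad, forces in N, time in s.
With the tool pointing down it reaches from about 0.35 to 0.85 m from the base axis. Payload 8.1 kg.
Tool frame: the origin (TCP) lies midway between the tips of the shut fingers; the grasp point (between the pads) lies 19 mm behind it; z points along the fingers, y is the line along which they close (so a half turn about z gives the same grasp; the last joint's range is limited). The gripper opens to 93 mm and grips with 3 to 60 N. Pads are 15 mm wide; open, the fingers measure 128 mm over their backs; the gripper's body (75 mm by 188 mm) begins 65 mm behind the grasp point.
Start: joints at [-0.085, 0.13, 1.488, -0, 1.523, -0.085], TCP at [0.6, 0, 0.219] pointing down, gripper open.
Joint ranges: [-2.96, 2.96], [-0.89, 2.26], [0.02, 2.5], [-1.34, 4.48], [0, 2.73], [-2.66, 2.66]. Speed limits (rad/s): [2.39, 2.39, 2.79, 3.14, 3.14, 3.14].

### API

Orientations are given as a rotation vector (axis times angle).
In Python, from plant import read_state, read_camera, get_calibration, close_job gives the robot as it stands.
- The arm moves only by the shell command python3 -m crank 'ROWS' [FORCE]. ROWS is JSON, a list that holds one entry, the list of rows, each a list of 7 numbers: the gripper's target within -1 to 1 (fully open at 1, half-way at 0, shut at -1), then the shift along the tool's x, y, z as a fraction of full scale, then the turn, a rotation vector about the tool's x, y, z as a fraction of full scale. In form: [[[grip, x, y, z, rx, ry, rz], ...]]. A call has exactly 5 rows; each row is the pose to reach, as a shift and turn from the pose commanded when the call began, along the tool's axes at that moment; what a row does not reach only later rows make up. Full scale, the value 1, is 0.5 m for a shift and 90 degrees for a turn. A row lasts 1/8 s, in which the tool goes at most 62.5 mm and 10.7 degrees, less where a joint would pass 70% of its speed; a pose out of reach is approached as far as the arm can. A call with a number of a shift or a turn outside -1 to 1 is refused whole. A call with a gripper value outside its range is refused whole. The fingers move at their own pace and stop on an object; FORCE is the grip in N (left out, the last holds). Time passes only in rows, so rows that repeat a pose let the fingers close, or fill a call up. It gives the time, the measured TCP pose, the force, the opening and the grip force at its end, in the units of the state.
- read_state(): the state, without advancing time (a new reading comes with each control period).
- read_camera(name): name is "scene" or "side" or "wrist"; returns the picture (480x640x3 uint8, red, green, blue); there is no depth.
- get_calibration(name): a dict with "fx", "fy", "cx", "cy" (pixels), "eye" and "orientation" of the camera in the world; the wrist camera has in their place "mount" (4x4, takes a point from camera to tool coordinates, whose origin is the TCP and whose axes are the flange's). Camera axes: x right, y down, z forward; pixel columns grow to the right and rows downward; lengths in m; the calibration is good to about 2 mm. The wrist camera is an equidistant fisheye: a pixel r from the principal point sees the ray r / f radians off the axis. A picture is of the moment at which its call begins: read the wrist's pose just before it. get_calibration takes no time and is no camera call.
- close_job(): hands the job in; it is judged then, once.
The state is a dict: "t": time; "q": joint angles; "dq": joint speeds; "joint_torque": joint torques, N m; "tool_pos": TCP position; "orientation": TCP orientation; "force": force on the tool from outside, world axes, zero at the start; "wrist_torque": the same for the moment, N m; "opening": finger opening in m; "gripper_force": force on a finger pad.
Only numpy, scipy, OpenCV 4.12 (cv2) and the standard library are available. Lean on these libraries where they do the work, as an engineer would, in place of code of your own. Each camera call takes 0.05 s, during which the arm holds its last target. There are 200 camera calls.

## Working session

There is one attempt and no reset: what is moved stays moved. The work goes in short steps, Python scripts to look and compute and a shell command to move; the robot and the scene stay as the last step left them, time stands still between calls to the robot, and variables do not carry over. Pictures are saved under pics/ and viewed, at most 14 in all, crops included, and the job is handed in when it is done.

```bash
mkdir -p pics; ls; python3 - <<'E'
from plant import *
import cv2,numpy as np
s=read_state();print({k:np.round(v,4).tolist() for k,v in s.items()})
for n in("scene","side","wrist"):
    im=read_camera(n);cv2.imwrite(f"pics/{n}0.png",im[...,::-1]);print(n,get_calibration(n))
E
```

```text
pics
{'t': 0.0, 'q': [-0.0854, 0.1312, 1.4893, 0.0, 1.523, -0.0854], 'dq': [0.0005, 0.0014, 0.0006, -0.0004, 0.0009, 0.0005], 'joint_torque': [-0.0016, -55.9853, -49.1756, 0.0767, 0.0359, -0.0003], 'tool_pos': [0.5994, 0.0001, 0.2176], 'orientation': [-2.2205, -2.2204, 0.0018], 'force': [-0.5747, -0.3642, 0.2347], 'wrist_torque': [0.0001, -0.034, -0.0346], 'gripper_force': 0.0, 'opening': 0.0929}
scene {'fx': 558.7144987798667, 'fy': 558.7144987798667, 'cx': 328.0843469757425, 'cy': 244.19296038971004, 'eye': array([-0.35601742, -0.46368681,  0.70086346]), 'orientation': array([-1.88986233,  1.19059951, -0.62295464])}
side {'fx': 574.2053476407251, 'fy': 574.2053476407251, 'cx': 315.9646437714525, 'cy': 237.96332933714243, 'eye': array([ 0.09951828, -1.31915582,  0.65893212]), 'orientation': array([-1.94988696,  0.27109552, -0.20361857])}
wrist {'fx': 371.64829954431775, 'fy': 371.64829954431775, 'cx': 319.6085503178752, 'cy': 241.52514141496934, 'mount': array([[-2.21838542e-04, -9.53390287e-01, -3.01739806e-01,
         8.46633902e-02],
       [ 9.99999818e-01, -4.23234655e-05, -6.01470925e-04,
         8.97234862e-04],
       [ 5.60665864e-04, -3.01739885e-01,  9.53390123e-01,
        -1.64183929e-01],
       [ 0.00000000e+00,  0.00000000e+00,  0.00000000e+00,
         1.00000000e+00]])}
```

View pics/scene0.png

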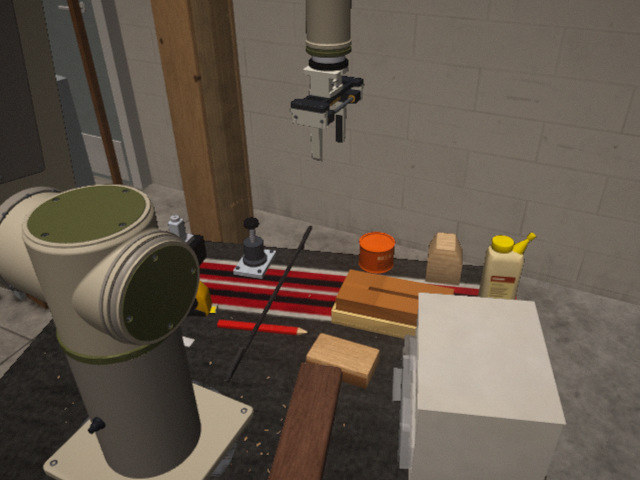

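View pics/side0.png

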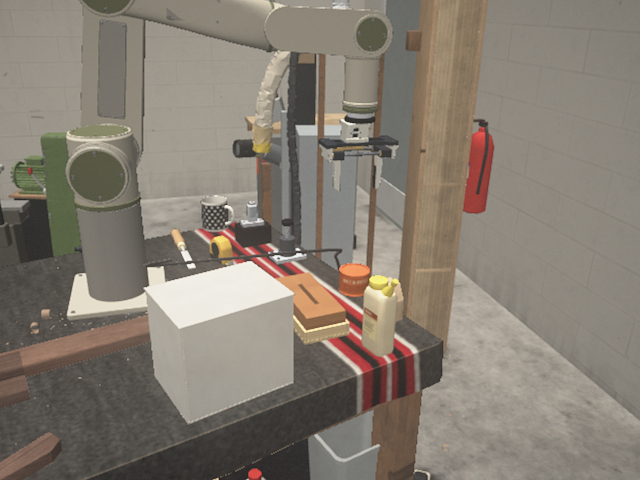

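View pics/wrist0.png

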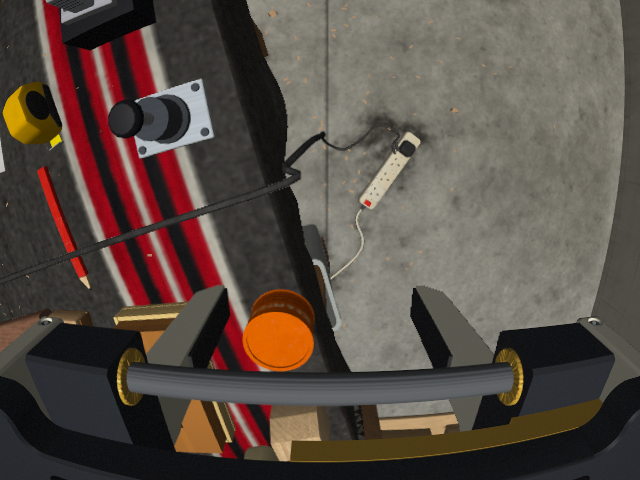

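```bash
cat > h.py <<'E'
from plant import *
import cv2,numpy as np
from scipy.spatial.transform import Rotation as R
def pose():
    s=read_state();T=np.eye(4);T[:3,:3]=R.from_rotvec(s["orientation"]).as_matrix();T[:3,3]=s["tool_pos"];return T
def ray(n,uv,T=None):
    c=get_calibration(n);u,v=uv;x=np.array([(u-c["cx"])/c["fx"],(v-c["cy"])/c["fy"],1.])
    if n=="wrist":
        r=np.hypot(x[0],x[1]);x=np.array([x[0]/r*np.sin(r),x[1]/r*np.sin(r),np.cos(r)]) if r>1e-9 else x
        M=T@c["mount"];return M[:3,3],M[:3,:3]@x
    return c["eye"],R.from_rotvec(c["orientation"]).as_matrix()@(x/np.linalg.norm(x))
def plane(n,uv,z,T=None):
    o,d=ray(n,uv,T);return o+d*(z-o[2])/d[2]
def tri(rays):
    A=sum(np.eye(3)-np.outer(d,d) for o,d in rays);b=sum((np.eye(3)-np.outer(d,d))@o for o,d in rays)
    p=np.linalg.solve(A,b);return p,[np.linalg.norm((np.eye(3)-np.outer(d,d))@(p-o)) for o,d in rays]
def proj(p,T):
    c=get_calibration("wrist");q=np.linalg.inv(T@c["mount"])@np.append(p,1);a=np.arctan2(np.hypot(q[0],q[1]),q[2]);h=np.hypot(q[0],q[1])
    return c["cx"]+c["fx"]*a*q[0]/h,c["cy"]+c["fx"]*a*q[1]/h
np.set_printoptions(precision=4,suppress=True)
E
python3 - <<'E'
from h import *
T=pose();print(T)
for n,a,b in [("gaugetop",(176,217),(252,202)),("stophead",(251,223),(288,220)),("groove",(395,293),(309,294)),("tin top c",(377,241),(354,271)),("cap",(502,244),(380,282))]:
    print(n,*tri([ray("scene",a),ray("side",b)]))
print("wrist head",plane("wrist",(126,119),.114,T),"bush",plane("wrist",(168,118),.06,T))
print("wrist gauge?",plane("wrist",(85,5),.1,T))
print([plane("side",p,.055)for p in[(278,276),(318,275),(346,320),(302,325)]])
print([plane("wrist",p,.012,T)for p in[(202,79),(214,138),(143,158)]])
E
```

```text
[[ 0.      1.     -0.0014  0.5996]
 [ 1.     -0.      0.0001  0.0001]
 [ 0.0001 -0.0014 -1.      0.2178]
 [ 0.      0.      0.      1.    ]]
gaugetop [0.3753 0.2363 0.1193] [np.float64(0.0006519653794031064), np.float64(0.0006519653794031797)]
stophead [0.4488 0.1068 0.1016] [np.float64(0.0024963227397950716), np.float64(0.002496322739795158)]
groove [ 0.418  -0.2198  0.0494] [np.float64(0.0005830353371400006), np.float64(0.0005830353371400248)]
tin top c [ 0.5601 -0.1276  0.0493] [np.float64(0.003465710794664972), np.float64(0.003465710794664976)]
cap [ 0.5181 -0.3787  0.1437] [np.float64(0.0003316820481808529), np.float64(0.0003316820481808671)]
wrist head [0.4497 0.0997 0.114 ] bush [0.4637 0.0993 0.06  ]
wrist gauge? [0.3965 0.2108 0.1   ]
[array([ 0.3681, -0.1255,  0.055 ]), array([ 0.4613, -0.1442,  0.055 ]), array([ 0.4571, -0.3585,  0.055 ]), array([ 0.3649, -0.3542,  0.055 ])]
[array([0.4818, 0.139 , 0.012 ]), array([0.4934, 0.0772, 0.012 ]), array([0.4111, 0.0613, 0.012 ])]
```

```bash
python3 -m crank '[[[1,0.34,-0.42,-0.06,0,0,0],[1,0.34,-0.42,-0.06,0,0,0],[1,0.34,-0.42,-0.06,0,0,0],[1,0.34,-0.42,-0.06,0,0,0],[1,0.34,-0.42,-0.06,0,0,0]]]' 20; python3 - <<'E'
from h import *
T=pose();print(T);cv2.imwrite("pics/w1.png",read_camera("wrist")[...,::-1])
E
```

```text
t: 0.78
tool_pos: [0.3879, 0.1717, 0.2491]
orientation: [-2.219, -2.224, -0.002]
force: [0.6, 0.0, -0.1]
opening: 0.0932
gripper_force: 0.0
[[-0.0024  1.      0.0007  0.3879]
 [ 1.      0.0024  0.0008  0.1717]
 [ 0.0008  0.0007 -1.      0.2491]
 [ 0.      0.      0.      1.    ]]
```

View pics/w1.png

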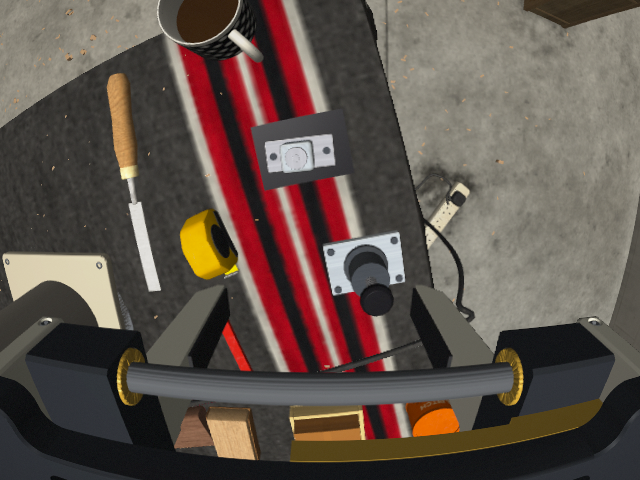

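```bash
cat >> h.py <<'E'
def rect(im,box,lo,hi,z,T,n="wrist"):
    x0,y0,x1,y1=box;m=np.zeros(im.shape[:2],np.uint8);hsv=cv2.cvtColor(im,cv2.COLOR_RGB2HSV)
    m[y0:y1,x0:x1]=cv2.inRange(hsv,np.array(lo),np.array(hi))[y0:y1,x0:x1]
    m=cv2.morphologyEx(m,cv2.MORPH_OPEN,np.ones((3,3),np.uint8))
    c=max(cv2.findContours(m,0,1)[0],key=cv2.contourArea)[:,0]
    P=np.array([plane(n,p,z,T)[:2] for p in c.astype(float)])
    r=cv2.minAreaRect((P*1e3).astype(np.float32));return np.array(r[0])/1e3,np.array(r[1]),r[2],c
E
python3 - <<'E'
from h import *
T=pose();im=cv2.imread("pics/w1.png")[...,::-1].copy()
T=np.array([[-.0024,1,.0007,.3879],[1,.0024,.0008,.1717],[.0008,.0007,-1,.2491],[0,0,0,1]])
hsv=cv2.cvtColor(im,cv2.COLOR_RGB2HSV)
for p in [(296,157),(328,145),(260,135),(300,125),(287,170),(373,300),(385,300),(335,255)]:print(p,hsv[p[1],p[0]])
print("foot",rect(im,(240,105,360,200),(0,0,110),(180,60,255),.067,T)[:3])
print("stand",rect(im,(240,100,365,200),(0,0,0),(180,60,255),.055,T)[:3])
print("stopplate",rect(im,(318,225,412,300),(0,0,110),(180,60,255),.012,T)[:3])
print("stophead",rect(im,(355,280,400,320),(0,0,0),(180,80,45),.114,T)[:3],plane("wrist",(377,299),.114,T))
print("handle top",plane("wrist",(296,157),.117,T))
for p in[(263,142),(332,133),(335,165),(266,173)]:print(plane("wrist",p,.067,T))
for p in[(251,128),(344,110),(352,175),(265,190)]:print("st",plane("wrist",p,.055,T))
v=im[95:215,235:370,::-1];cv2.imwrite("pics/c1.png",cv2.resize(v,None,fx=4,fy=4,interpolation=2))
E
```

```text
(296, 157) [125   8 201]
(328, 145) [116   9 202]
(260, 135) [150   6  82]
(300, 125) [150   3  76]
(287, 170) [102  16 209]
(373, 300) [120  20  38]
(385, 300) [110  21  36]
(335, 255) [102  18 217]
foot (array([0.3698, 0.2321]), array([63.583, 32.227]), 6.225108623504639)
stand (array([0.3777, 0.2358]), array([109.0183,  98.0002]), 0.22973880171775818)
stopplate (array([0.4397, 0.111 ]), array([89.4638, 81.4334]), 10.905550003051758)
stophead (array([0.4405, 0.1068]), array([29.1852, 32.2795]), 22.8725528717041) [0.4407 0.1074 0.114 ]
handle top [0.3698 0.233  0.117 ]
[0.336  0.2437 0.067 ]
[0.3999 0.2515 0.067 ]
[0.4029 0.2216 0.067 ]
[0.3382 0.2143 0.067 ]
st [0.3227 0.2572 0.055 ]
st [0.4116 0.2737 0.055 ]
st [0.42   0.2108 0.055 ]
st [0.3351 0.196  0.055 ]
```

View pics/c1.png

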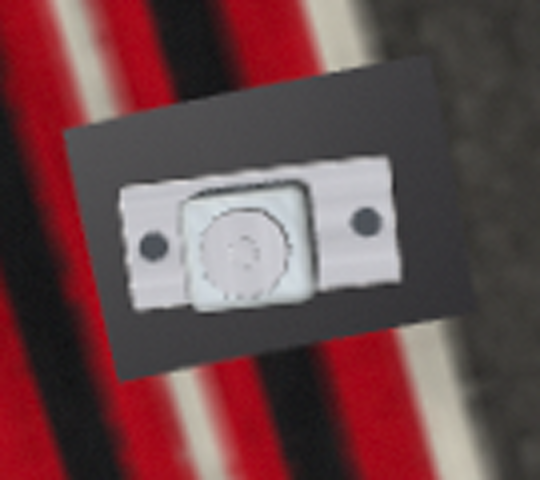

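```bash
python3 -m crank '[[[1,0.126,-0.036,0.06,0,0,-0.07],[1,0.126,-0.036,0.06,0,0,-0.07],[1,0.126,-0.036,0.06,0,0,-0.07],[1,0.126,-0.036,0.06,0,0,-0.07],[1,0.126,-0.036,0.06,0,0,-0.07]]]' 20; python3 - <<'E'
from h import *
T=pose();print(T);cv2.imwrite("pics/w2.png",read_camera("wrist")[...,::-1])
for p in [(.3698,.233,.117),(.4405,.107,.114),(.4497,.0997,.114)]:print(proj(p,T))
E
```

```text
t: 1.45
tool_pos: [0.3728, 0.2323, 0.2193]
orientation: [2.098, 2.338, 0.001]
force: [-0.5, -0.5, 0.6]
opening: 0.093
gripper_force: 0.0
[[-0.1079  0.9942  0.001   0.3728]
 [ 0.9942  0.1079  0.0002  0.2323]
 [ 0.0001  0.001  -1.      0.2193]
 [ 0.      0.      0.      1.    ]]
(np.float64(314.6063963238299), np.float64(240.51347714949992))
(np.float64(377.43323649601905), np.float64(378.0058686319728))
(np.float64(385.5617984308726), np.float64(384.4252214777297))
```

View pics/w2.png

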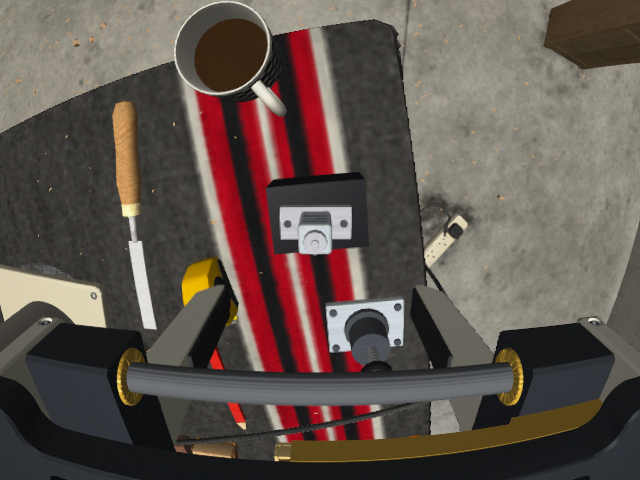

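```bash
python3 -m crank '[[[1,0,-0.006,0.1,0,0,0],[1,0,-0.006,0.18,0,0,0],[1,0,-0.006,0.25,0,0,0],[1,0,-0.006,0.266,0,0,0],[1,0,-0.006,0.266,0,0,0]]]' 25;  python3 -m crank '[[[-1,0,0,0,0,0,0],[-1,0,0,0,0,0,0],[-1,0,0,0,0,0,0],[-1,0,0,0,0,0,0],[-1,0,0,0,0,0,0]]]' 25
```

```text
t: 2.12
tool_pos: [0.3694, 0.2325, 0.0862]
orientation: [2.097, 2.339, 0.0]
force: [0.8, 1.0, 0.5]
opening: 0.0928
gripper_force: 0.0
t: 2.75
tool_pos: [0.369, 0.2327, 0.0857]
orientation: [2.096, 2.34, -0.0]
force: [0.4, -0.0, 0.2]
opening: 0.0475
gripper_force: 0.0
```

```bash
python3 -m crank '[[[-1,0,0,0,0,0,0],[-1,0,0,0,0,0,0],[-1,0,0,0,0,0,0],[-1,0,0,0,0,0,0],[-1,0,0,0,0,0,0]]]' 30;  python3 -m crank '[[[-1,0,0,-0.03,0,0,0],[-1,0,0,-0.08,0,0,0],[-1,0,0,-0.16,0,0,0],[-1,0,0,-0.2,0,0,0],[-1,0,0,-0.2,0,0,0]]]' 40
```

```text
t: 3.38
tool_pos: [0.369, 0.2327, 0.0856]
orientation: [2.096, 2.34, -0.0]
force: [0.8, 0.8, -0.9]
opening: 0.0256
gripper_force: 30.0
t: 4.0
tool_pos: [0.3702, 0.2333, 0.1881]
orientation: [2.095, 2.339, 0.006]
force: [0.3, 0.3, -4.1]
opening: 0.026
gripper_force: 40.0
```

```bash
python3 -m crank '[[[-1,-0.05,0,-0.1,0,0,0],[-1,-0.15,-0.01,-0.128,0,0,0],[-1,-0.27,-0.018,-0.128,0,0,0],[-1,-0.39,-0.018,-0.128,0,0,0],[-1,-0.5,-0.018,-0.128,0,0,0]]]' 40;  python3 -m crank '[[[-1,-0.12,0,0,0,0,0.035],[-1,-0.24,-0.007,0,0,0,0.069],[-1,-0.36,-0.007,0,0,0,0.069],[-1,-0.48,-0.007,0,0,0,0.069],[-1,-0.54,-0.007,0,0,0,0.069]]]' 40
python3 -m crank '[[[-1,0,0,0,0,0,0],[-1,0,0,0,0,0,0],[-1,0,0,0,0,0,0],[-1,0,0,0,0,0,0],[-1,0,0,0,0,0,0]]]' 40
python3 - <<'E'
from h import *
T=pose();print(T);np.save("T3",T);cv2.imwrite("pics/w3.png",read_camera("wrist")[...,::-1])
E
```

```text
t: 4.62
tool_pos: [0.3868, -0.0186, 0.2485]
orientation: [-2.095, -2.339, 0.001]
force: [1.0, 0.2, -3.6]
opening: 0.0258
gripper_force: 40.0
t: 5.25
tool_pos: [0.4125, -0.2879, 0.2477]
orientation: [-2.221, -2.218, 0.001]
force: [-0.0, 0.9, -3.7]
opening: 0.0257
gripper_force: 40.0
t: 5.88
tool_pos: [0.4138, -0.2851, 0.2498]
orientation: [2.218, 2.224, 0.0]
force: [-0.2, -0.0, -3.2]
opening: 0.0261
gripper_force: 40.0
[[-0.0025  1.      0.0003  0.4138]
 [ 1.      0.0025 -0.0003 -0.2851]
 [-0.0003  0.0003 -1.      0.2498]
 [ 0.      0.      0.      1.    ]]
```

View pics/w3.png

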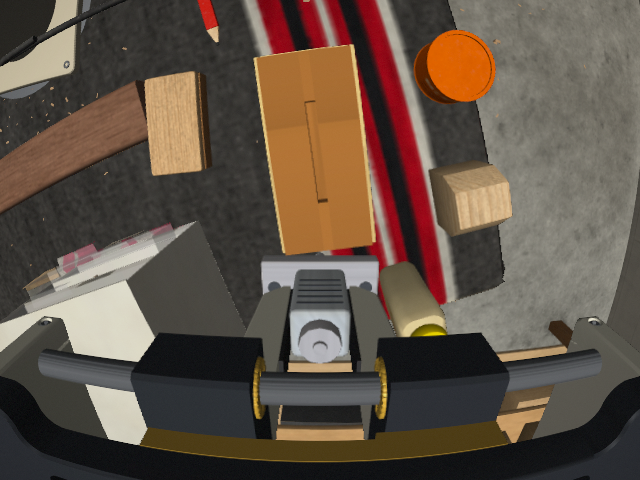

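```bash
python3 - <<'E'
from h import *
T=np.load("T3.npy");im=cv2.imread("pics/w3.png")[...,::-1].copy()
cv2.imwrite("pics/c3.png",cv2.resize(im[35:265,245:385,::-1],None,fx=4,fy=2.6,interpolation=2)[:598])
print("rail+holder",rect(im,(240,30,385,262),(5,90,60),(25,255,255),.055,T)[:3])
g=im.max(2).astype(int)
for v in (110,125,140,155,170,185,195):print(v,g[v,298:336])
for z in(.054,.066):
    a,b=plane("wrist",(310.5,101),z,T),plane("wrist",(323,201.5),z,T);print(a,b,np.linalg.norm(a-b),np.degrees(np.arctan2(a[0]-b[0],a[1]-b[1])))
E
```

```text
rail+holder (array([ 0.4116, -0.2236]), array([ 97.6247, 201.9425]), 7.5024800300598145)
110 [166 166 165 166 165 165 166 138 150 179 180 182 181 175 172 168 168 170
 169 163 164 164 164 165 164 165 164 164 163 165 164 164 164 164 164 164
 165 164]
125 [163 163 165 165 166 166 168 169 170 140 151 178 181 181 178 174 170 167
 167 169 175 176 176 176 175 176 175 176 177 175 176 176 176 176 177 176
 176 177]
140 [180 179 180 179 178 178 178 179 178 178 178 146 147 175 178 179 178 174
 168 166 165 170 177 179 179 178 179 179 179 179 179 178 178 177 178 178
 178 178]
155 [180 180 178 180 179 178 179 180 179 178 178 179 180 151 141 171 174 176
 174 170 168 167 166 168 176 178 178 179 177 178 178 178 179 177 177 178
 178 177]
170 [178 178 178 177 178 179 178 178 177 179 177 178 177 177 178 156 131 168
 171 171 172 168 167 165 166 170 174 178 177 176 177 177 175 176 178 177
 176 177]
185 [176 176 176 175 176 176 175 175 177 176 177 176 176 176 177 177 176 162
 120 165 167 166 168 166 165 166 166 170 174 176 174 177 177 177 177 176
 176 174]
195 [176 174 176 176 176 174 175 176 175 175 175 176 176 176 176 175 175 175
 165 117 162 163 164 162 162 165 167 168 170 173 175 174 175 175 175 175
 174 174]
[ 0.4057 -0.1746  0.054 ] [ 0.4179 -0.273   0.054 ] 0.09911026310414571 -7.072173520411224
[ 0.406  -0.1755  0.066 ] [ 0.4178 -0.2706  0.066 ] 0.09580663731666912 -7.072173520411268
```

View pics/c3.png

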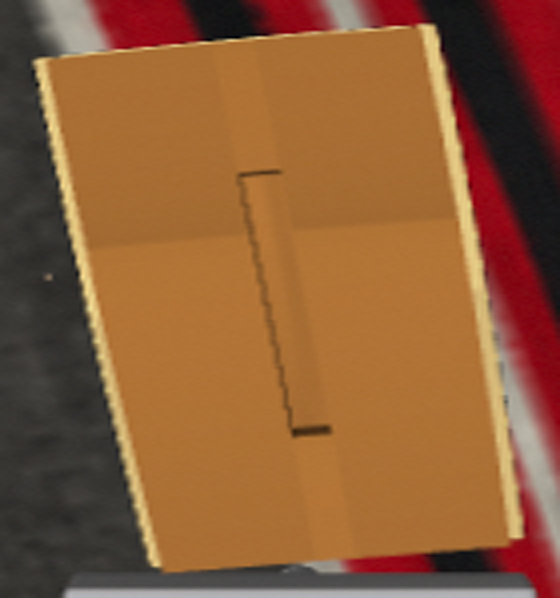

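```bash
python3 - <<'E'
from h import *
T=np.load("T3.npy")
P=[plane("wrist",p,.06,T) for p in[(309.8,110),(312,125),(314.2,140),(316.1,155),(318.3,170),(320.2,185),(321.3,195)]]
P=np.array(P);k=np.polyfit(P[:,1],P[:,0],1);print(P[:,:2],k,np.degrees(np.arctan(k[0])),np.polyval(k,[-.223,-.285]))
th=-np.arctan(k[0]);t=np.array([np.polyval(k,-.223),-.223]);print(t, "shift in tool x,y:",T[:2,:2].T@(t-T[:2,3]),T[:3,:2].T)
# foot edges in image check
for u in (262,378):print(T[:3,:3].T@(plane("wrist",(u,258),T[2,3]-.031+.012,T)-T[:3,3]))
E
```

```text
[[ 0.4052 -0.1837]
 [ 0.4073 -0.198 ]
 [ 0.4093 -0.2123]
 [ 0.4111 -0.2266]
 [ 0.4132 -0.241 ]
 [ 0.4151 -0.2556]
 [ 0.4162 -0.2654]] [-0.1351  0.3805] -7.693470425373812 [0.4107 0.419 ]
[ 0.4107 -0.223 ] shift in tool x,y: [ 0.0621 -0.003 ] [[-0.0025  1.     -0.0003]
 [ 1.      0.0025  0.0003]]
[ 0.0176 -0.0297  0.019 ]
[0.0175 0.0317 0.019 ]
```

```bash
python3 -m crank '[[[-1,0.05,-0.005,0.05,0,0,-0.04],[-1,0.1,-0.005,0.12,0,0,-0.081],[-1,0.1,-0.005,0.18,0,0,-0.081],[-1,0.1,-0.005,0.192,0,0,-0.081],[-1,0.1,-0.005,0.192,0,0,-0.081]]]' 40
python3 -m crank '[[[-1,0,0,0,0,0,0],[-1,0,0,0,0,0,0],[-1,0,0,0,0,0,0],[-1,0,0,0,0,0,0],[-1,0,0,0,0,0,0]]]' 40
python3 - <<'E'
from h import *
T=pose();print(T);np.save("T4",T);im=read_camera("wrist");cv2.imwrite("pics/w4.png",im[...,::-1])
cv2.imwrite("pics/c4.png",cv2.resize(im[110:310,220:420,::-1],None,fx=3,fy=3,interpolation=2))
g=im.max(2).astype(int)
for v in (150,170,190,210,225):print(v,g[v,290:350])
E
```

```text
t: 6.55
tool_pos: [0.4112, -0.2358, 0.1542]
orientation: [2.074, 2.359, -0.0]
force: [0.4, -0.1, -2.8]
opening: 0.0256
gripper_force: 40.0
t: 7.18
tool_pos: [0.411, -0.2355, 0.1536]
orientation: [-2.074, -2.36, 0.0]
force: [-0.4, 0.2, -3.3]
opening: 0.0258
gripper_force: 40.0
[[-0.1285  0.9917 -0.0001  0.411 ]
 [ 0.9917  0.1285  0.     -0.2355]
 [ 0.     -0.0001 -1.      0.1536]
 [ 0.      0.      0.      1.    ]]
150 [179 177 179 178 179 178 178 178 176 178 179 177 178 178 179 178 177 178
 178 179 178 179 177 181 183 186 186 185 185 186 185 186 186 186 187 185
 185 183 181 178 177 179 179 177 179 177 178 179 179 177 177 179 178 178
 178 177 178 178 179 177]
170 [175 174 174 175 174 176 174 174 175 175 174 175 176 174 175 175 175 175
 174 174 175 177 175 165 163 189 190 192 194 192 189 185 182 179 178 178
 180 164 140 175 175 175 175 175 175 175 174 175 176 174 175 174 176 174
 174 174 175 175 174 175]
190 [171 171 170 171 171 170 170 170 171 171 172 172 171 170 172 171 171 172
 171 171 171 171 171 150 142 186 188 191 191 190 187 183 179 178 176 176
 180 168 137 171 171 169 172 171 170 172 170 171 172 171 171 171 170 172
 170 170 170 171 170 170]
210 [188 189 187 190 188 190 189 189 188 188 189 189 188 189 188 189 188 187
 189 188 189 188 189 174 163 181 186 188 188 189 185 181 178 175 175 175
 171 155 166 187 189 188 188 189 188 187 188 189 188 187 188 188 188 188
 188 188 187 188 189 188]
225 [188 189 188 188 188 187 188 189 190 189 188 187 187 188 188 188 189 189
 189 188 188 188 188 174 163 178 181 185 185 186 183 180 176 176 173 176
 169 154 165 188 189 187 189 187 189 188 188 188 188 188 189 188 188 189
 187 189 189 189 189 188]
```

View pics/c4.png

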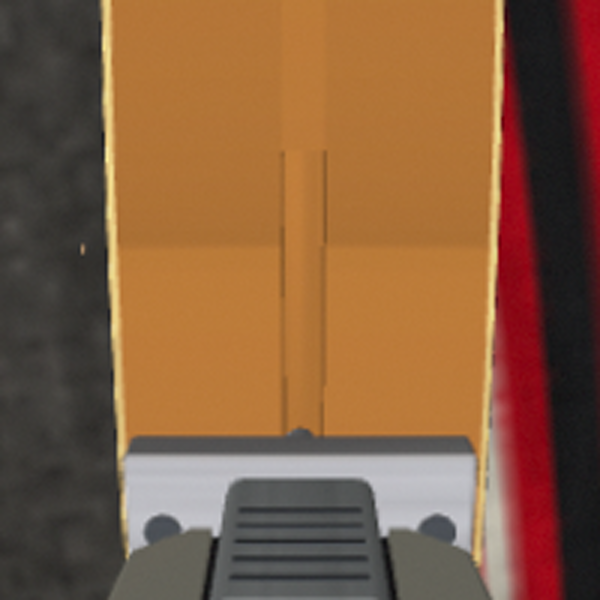

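```bash
python3 -m crank '[[[-1,0,0.0006,0.02,0,0,0],[-1,0,0.0006,0.034,0,0,0],[-1,0,0.0006,0.044,0,0,0],[-1,0,0.0006,0.052,0,0,0],[-1,0,0.0006,0.058,0,0,0]]]' 40
python3 -m crank '[[[-1,0,0,0,0,0,0],[-1,0,0,0.004,0,0,0],[-1,0,0,0.008,0,0,0],[-1,0,0,0.012,0,0,0],[-1,0,0,0.016,0,0,0]]]' 40
```

```text
t: 7.85
tool_pos: [0.4114, -0.2355, 0.1244]
orientation: [-2.074, -2.36, -0.0]
force: [0.1, -0.1, -3.5]
opening: 0.0255
gripper_force: 40.0
t: 8.48
tool_pos: [0.4114, -0.2355, 0.1165]
orientation: [-2.074, -2.36, 0.0]
force: [0.8, 0.1, -3.2]
opening: 0.0259
gripper_force: 40.0
```

```bash
python3 -m crank '[[[-1,0,0,0.006,0,0,0],[-1,0,0,0.012,0,0,0],[-1,0,0,0.018,0,0,0],[-1,0,0,0.024,0,0,0],[-1,0,0,0.03,0,0,0]]]' 40; python3 - <<'E'
from h import *
im=read_camera("wrist");cv2.imwrite("pics/w5.png",im[...,::-1]);print(pose()[:3,3],read_state()["force"])
E
```

```text
t: 9.1
tool_pos: [0.4116, -0.2357, 0.1022]
orientation: [2.073, 2.359, -0.0]
force: [-2.9, 1.7, 3.9]
opening: 0.0258
gripper_force: 40.0
[ 0.4115 -0.2356  0.1018] [-0.993   0.8137  3.1887]
```

```bash
python3 -m crank '[[[-1,0,0,0.002,0,0,0],[-1,0,0,0.004,0,0,0],[-1,0,0,0.006,0,0,0],[-1,0,0,0.008,0,0,0],[-1,0,0,0.008,0,0,0]]]' 40; python3 -m crank '[[[-1,0,0,0.001,0,0,0],[-1,0,0,0.002,0,0,0],[-1,0,0,0.003,0,0,0],[-1,0,0,0.004,0,0,0],[-1,0,0,0.004,0,0,0]]]' 40
```

```text
t: 9.78
tool_pos: [0.4115, -0.2356, 0.0976]
orientation: [2.074, 2.36, 0.0]
force: [-0.7, 0.0, 4.8]
opening: 0.026
gripper_force: 40.0
t: 10.4
tool_pos: [0.4114, -0.2356, 0.0956]
orientation: [2.074, 2.36, 0.0]
force: [-0.8, 0.7, 4.9]
opening: 0.0259
gripper_force: 40.0
```

```bash
python3 -m crank '[[[-1,0,0,0.001,0,0,0],[-1,0,0,0.002,0,0,0],[-1,0,0,0.002,0,0,0],[-1,0,0,0.002,0,0,0],[-1,0,0,0.002,0,0,0]]]' 40; python3 - <<'E'
from h import *
T=pose();print(T);im=read_camera("wrist");cv2.imwrite("pics/w6.png",im[...,::-1]);print(read_state()["force"])
a=im[180:330,220:420,::-1];b=cv2.imread("pics/w4.png")[180:330,220:420]
cv2.imwrite("pics/c6.png",cv2.resize(a,None,fx=4,fy=4,interpolation=2))
E
```

```text
t: 11.02
tool_pos: [0.4114, -0.2355, 0.0947]
orientation: [2.074, 2.36, 0.0]
force: [0.4, -0.2, 4.4]
opening: 0.0258
gripper_force: 40.0
[[-0.1284  0.9917  0.0001  0.4114]
 [ 0.9917  0.1284 -0.     -0.2355]
 [-0.0001  0.0001 -1.      0.0947]
 [ 0.      0.      0.      1.    ]]
[-1.0269  0.2185  4.2049]
```

View pics/c6.png

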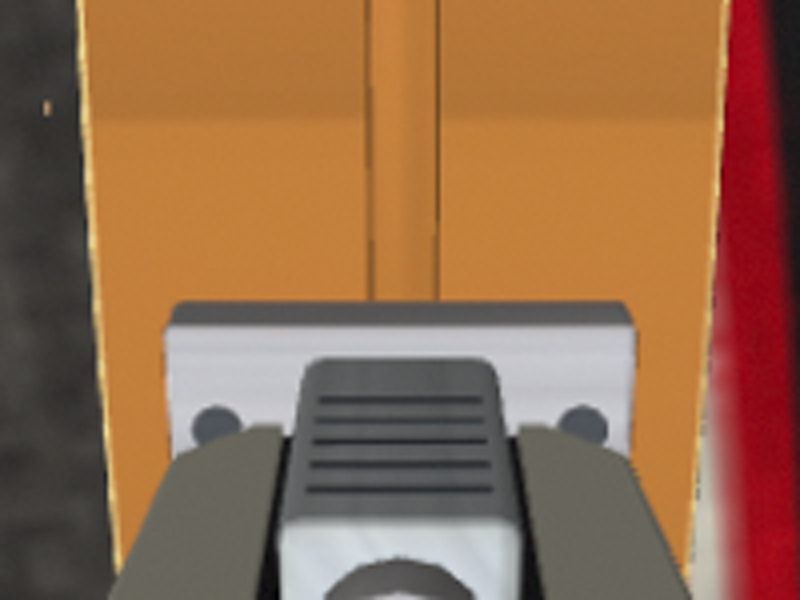

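```bash
python3 -m crank '[[[-1,0,0,0.001,0,0,0],[-1,0,0,0.002,0,0,0],[-1,0,0,0.002,0,0,0],[-1,0,0,0.002,0,0,0],[-1,0,0,0.002,0,0,0]]]' 40
```

```text
t: 11.7
tool_pos: [0.4114, -0.2355, 0.0936]
orientation: [2.074, 2.36, 0.0]
force: [-0.4, -0.3, 4.0]
opening: 0.0258
gripper_force: 40.0
```

```bash
python3 -m crank '[[[-1,0,0,0.001,0,0,0],[-1,0,0,0.002,0,0,0],[-1,0,0,0.002,0,0,0],[-1,0,0,0.002,0,0,0],[-1,0,0,0.002,0,0,0]]]' 40
```

```text
t: 12.32
tool_pos: [0.4114, -0.2355, 0.0927]
orientation: [2.074, 2.36, 0.0]
force: [-0.2, 0.3, 3.7]
opening: 0.0257
gripper_force: 40.0
```

```bash
python3 -m crank '[[[-1,0,0,0.001,0,0,0],[-1,0,0,0.002,0,0,0],[-1,0,0,0.002,0,0,0],[-1,0,0,0.002,0,0,0],[-1,0,0,0.002,0,0,0]]]' 40
```

```text
t: 12.95
tool_pos: [0.4114, -0.2355, 0.0916]
orientation: [-2.074, -2.36, 0.0]
force: [0.1, 0.4, 4.1]
opening: 0.0256
gripper_force: 40.0
```

```bash
python3 -m crank '[[[-1,0,0,0.001,0,0,0],[-1,0,0,0.002,0,0,0],[-1,0,0,0.002,0,0,0],[-1,0,0,0.002,0,0,0],[-1,0,0,0.002,0,0,0]]]' 40; python3 -c "
from h import *
print([read_camera('side') is None or read_state()['force'][2] for i in range(4)])"
```

```text
t: 13.58
tool_pos: [0.4114, -0.2355, 0.0906]
orientation: [-2.074, -2.36, 0.0]
force: [-0.0, 0.2, 5.0]
opening: 0.0258
gripper_force: 40.0
[np.float64(4.448856323181671), np.float64(3.7956997595595787), np.float64(3.879134901833834), np.float64(4.791334242595098)]
```

```bash
python3 -m crank '[[[-1,0,0,0.001,0,0,0],[-1,0,0,0.002,0,0,0],[-1,0,0,0.002,0,0,0],[-1,0,0,0.002,0,0,0],[-1,0,0,0.002,0,0,0]]]' 40
```

```text
t: 14.4
tool_pos: [0.4114, -0.2355, 0.0896]
orientation: [2.074, 2.36, 0.0]
force: [-0.0, -0.5, 4.4]
opening: 0.0259
gripper_force: 40.0
```

```bash
python3 -m crank '[[[-1,0,0,0.001,0,0,0],[-1,0,0,0.002,0,0,0],[-1,0,0,0.002,0,0,0],[-1,0,0,0.002,0,0,0],[-1,0,0,0.002,0,0,0]]]' 40
```

```text
t: 15.02
tool_pos: [0.4114, -0.2355, 0.0886]
orientation: [2.074, 2.36, 0.0]
force: [-0.1, -0.2, 5.3]
opening: 0.0258
gripper_force: 40.0
```

```bash
python3 -m crank '[[[-1,0,0,0.001,0,0,0],[-1,0,0,0.002,0,0,0],[-1,0,0,0.002,0,0,0],[-1,0,0,0.002,0,0,0],[-1,0,0,0.002,0,0,0]]]' 40
```

```text
t: 15.65
tool_pos: [0.4114, -0.2355, 0.0876]
orientation: [2.074, 2.36, 0.0]
force: [-0.4, 0.2, 3.7]
opening: 0.0259
gripper_force: 40.0
```

```bash
python3 -m crank '[[[-1,0,0,0.001,0,0,0],[-1,0,0,0.002,0,0,0],[-1,0,0,0.002,0,0,0],[-1,0,0,0.002,0,0,0],[-1,0,0,0.002,0,0,0]]]' 40
```

```text
t: 16.27
tool_pos: [0.4114, -0.2355, 0.0866]
orientation: [-2.074, -2.36, 0.0]
force: [-0.8, 0.0, 3.8]
opening: 0.026
gripper_force: 40.0
```

```bash
python3 -m crank '[[[-1,0,0,0.001,0,0,0],[-1,0,0,0.002,0,0,0],[-1,0,0,0.002,0,0,0],[-1,0,0,0.002,0,0,0],[-1,0,0,0.002,0,0,0]]]' 40
```

```text
t: 16.9
tool_pos: [0.4114, -0.2355, 0.0861]
orientation: [2.074, 2.36, -0.0]
force: [-2.1, 1.0, 9.3]
opening: 0.0257
gripper_force: 40.0
```

```bash
python3 -m crank '[[[-1,0,0,0.0004,0,0,0],[-1,0,0,0.0008,0,0,0],[-1,0,0,0.0008,0,0,0],[-1,0,0,0.0008,0,0,0],[-1,0,0,0.0008,0,0,0]]]' 40;python3 -c "
from h import *
print([read_camera('side') is None or np.round(read_state()['force'],1) for i in range(4)],read_state()['wrist_torque'])"
```

```text
t: 17.52
tool_pos: [0.4115, -0.2356, 0.0859]
orientation: [2.074, 2.36, -0.0]
force: [-2.5, 1.2, 10.9]
opening: 0.0261
gripper_force: 40.0
[array([-2.4,  0.9, 10.6]), array([-2.5,  1.6, 10.8]), array([-2.2,  2.1, 10.8]), array([-3.2,  1.9, 10.1])] [0.3121 0.5524 0.0261]
```

```bash
python3 -m crank '[[[-1,0,0,0.0006,0,0,0],[-1,0,0,0.0012,0,0,0],[-1,0,0,0.0012,0,0,0],[-1,0,0,0.0012,0,0,0],[-1,0,0,0.0012,0,0,0]]]' 40;python3 -c "
from h import *
print([read_camera('side') is None or np.round(read_state()['force'],1) for i in range(4)],read_state()['wrist_torque'])"
```

```text
t: 18.35
tool_pos: [0.4115, -0.2356, 0.0856]
orientation: [2.074, 2.36, -0.0]
force: [-3.7, 1.2, 14.1]
opening: 0.0258
gripper_force: 40.0
[array([-3.9,  2.6, 15. ]), array([-3.8,  1.8, 13.2]), array([-3.8,  2.1, 13.9]), array([-4. ,  2.2, 13. ])] [ 0.4771  0.8035 -0.0104]
```

```bash
python3 -m crank '[[[-1,0,0,0,0,0,0],[-1,0,0,0,0,0,0],[-1,0,0,0,0,0,0],[-1,0,0,0,0,0,0],[-1,0,0,0,0,0,0]]]' 40;python3 -m crank '[[[-1,0,0,0,0,0,0],[-1,0,0,0,0,0,0],[-1,0,0,0,0,0,0],[-1,0,0,0,0,0,0],[-1,0,0,0,0,0,0]]]' 40;python3 - <<'E'
from h import *
T=pose();np.save("T7",T);print(T)
im=read_camera("wrist")[...,::-1];cv2.imwrite("pics/w7.png",im);b=cv2.imread("pics/w4.png")
f=lambda a:cv2.resize(a[250:400,280:360],None,fx=4,fy=4,interpolation=2)
cv2.imwrite("pics/c7.png",np.hstack([f(b),f(im)]));print(read_state()["force"])
E
```

```text
t: 19.18
tool_pos: [0.4115, -0.2356, 0.0856]
orientation: [2.074, 2.36, -0.0]
force: [-2.8, 1.5, 13.3]
opening: 0.0256
gripper_force: 40.0
t: 19.8
tool_pos: [0.4115, -0.2356, 0.0856]
orientation: [2.074, 2.36, -0.0]
force: [-3.8, 2.8, 13.6]
opening: 0.0258
gripper_force: 40.0
[[-0.1285  0.9917  0.0001  0.4115]
 [ 0.9917  0.1285 -0.0002 -0.2356]
 [-0.0002  0.0001 -1.      0.0856]
 [ 0.      0.      0.      1.    ]]
[-3.7277  2.8284 13.5956]
```

View pics/c7.png

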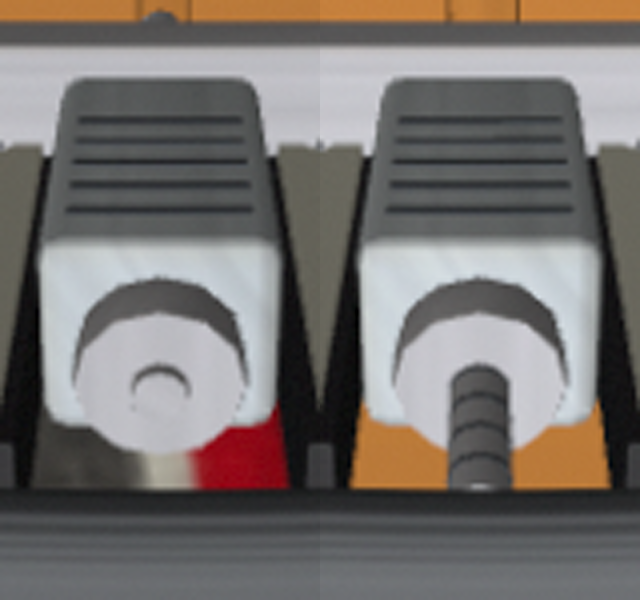

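```bash
python3 -m crank '[[[-1,0,0,-0.0008,0,0,0],[-1,0,0,-0.0016,0,0,0],[-0.55,0,0,-0.0016,0,0,0],[-0.55,0,0,-0.0016,0,0,0],[-0.2,0,0,-0.0016,0,0,0]]]' 30;python3 -m crank '[[[-0.1,0,0,0,0,0,0],[0.2,0,0,0,0,0,0],[0.2,0,0,0,0,0,0],[0.2,0,0,0,0,0,0],[0.2,0,0,0,0,0,0]]]' 30
```

```text
t: 20.48
tool_pos: [0.4111, -0.2352, 0.085]
orientation: [-2.073, -2.359, 0.0]
force: [-0.2, 0.2, -0.8]
opening: 0.0315
gripper_force: 0.0
t: 21.1
tool_pos: [0.4114, -0.2355, 0.0854]
orientation: [-2.074, -2.36, -0.0]
force: [0.3, -0.4, 0.4]
opening: 0.0557
gripper_force: 0.0
```

```bash
python3 -m crank '[[[0.2,0,0,-0.04,0,0,0],[0.2,0,0,-0.1,0,0,0],[0.2,0,0,-0.18,0,0,0],[0.2,0,0,-0.2,0,0,0],[0.2,0,0,-0.2,0,0,0]]]' 30;python3 - <<'E'
from h import *
T=pose();np.save("T8",T);cv2.imwrite("pics/w8.png",read_camera("wrist")[...,::-1]);print(T)
E
python3 -m crank '[[[0.2,-0.06,0,-0.03,0,0,0],[0.2,-0.12,0,-0.1,0,0,0],[0.2,-0.14,0,-0.16,0,0,0],[0.2,-0.14,0,-0.16,0,0,0],[0.2,-0.14,0,-0.16,0,0,0]]]' 30;python3 - <<'E'
from h import *
T=pose();np.save("T9",T);im=read_camera("wrist")[...,::-1];cv2.imwrite("pics/w9.png",im);print(T)
b=cv2.imread("pics/w8.png")
for t,p in((np.load("T8.npy"),b),(T,im)):print([np.round(proj((.4115,-.2356,z),t)) for z in(.055,.117,.145)])
f=lambda a,k:cv2.resize(a,None,fx=k,fy=k,interpolation=2)
u,v=map(int,proj((.4115,-.2356,.1),np.load("T8.npy")));u2,v2=map(int,proj((.4115,-.2356,.1),T))
cv2.imwrite("pics/c9.png",np.hstack([f(b[v-50:v+100,u-50:u+50],4),f(im[v2-75:v2+75,u2-50:u2+50],4)]));print(u-50,v-50,u2-50,v2-75)
E
```

```text
t: 21.72
tool_pos: [0.4117, -0.2357, 0.1857]
orientation: [2.073, 2.359, 0.0]
force: [-0.4, -0.4, -1.1]
opening: 0.0556
gripper_force: 0.0
[[-0.1285  0.9917  0.0009  0.4117]
 [ 0.9917  0.1285 -0.0007 -0.2357]
 [-0.0009  0.0008 -1.      0.1857]
 [ 0.      0.      0.      1.    ]]
t: 22.4
tool_pos: [0.4197, -0.3041, 0.263]
orientation: [-2.072, -2.357, -0.0]
force: [0.3, -0.4, -0.4]
opening: 0.0557
gripper_force: 0.0
[[-0.1285  0.9917 -0.0024  0.4197]
 [ 0.9917  0.1285  0.0023 -0.3041]
 [ 0.0026 -0.0021 -1.      0.263 ]
 [ 0.      0.      0.      1.    ]]
[array([318., 231.]), array([318., 257.]), array([318., 273.])]
[array([320., 144.]), array([320., 147.]), array([320., 148.])]
268 198 269 70
```

View pics/c9.png

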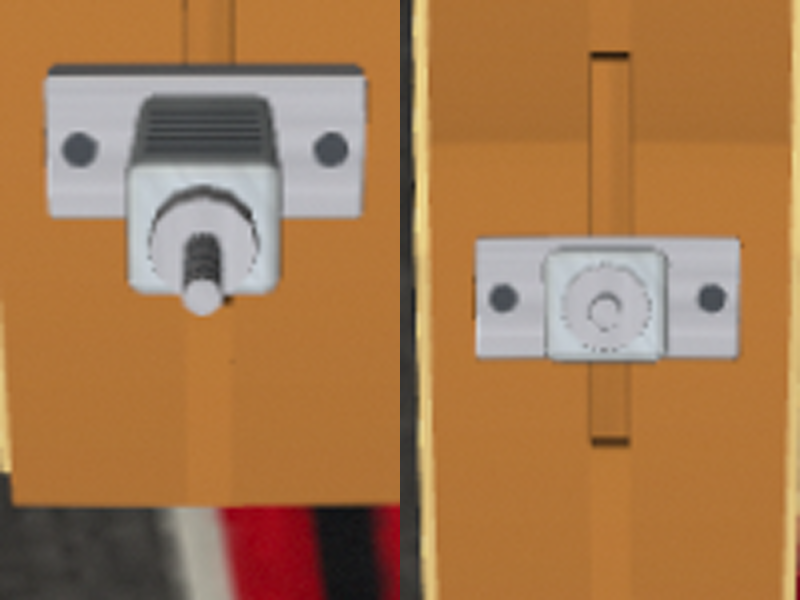

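```bash
python3 - <<'E'
from h import *
from scipy.optimize import brentq
T=np.load("T8.npy");ax=T[:2,0];c=np.array([.4115,-.2356]);h=.0557
P=lambda s,z:proj(np.append(c+s*ax,z),T)[1]
for n,s,z,m in[("foot bot front",.015,h,214.2),("foot top front",.015,h+.012,216.7),("foot top back",-.015,h+.012,252),("handle front",.012,h+.062,239),("handle back",-.012,h+.062,270.8),("collar back",-.008,h+.071,None)]:print(n,P(s,z),m)
for b in(-1,0,1,2):
  try:print(b,[round(38-1e3*(brentq(lambda z:P(0,z)-(m+b),.12,.17)-h-.072),2) for m in(271,272,273)])
  except Exception as e:print(e)
im=cv2.imread("pics/w8.png");print(im[240:285,319].max(1))
E
```

```text
foot bot front 213.59253078573886 214.2
foot top front 217.12439696057203 216.7
foot top back 253.37386208702054 252
handle front 239.88018689259619 239
handle back 273.7995250810341 270.8
collar back 273.43456463579713 None
-1 [25.15, 23.54, 21.96]
0 [23.54, 21.96, 20.39]
1 [21.96, 20.39, 18.84]
2 [20.39, 18.84, 17.31]
[199 202 205 211 129  81  83 137 182 191 191 189 190 189 190 190 129  83
  69  70  77  69  59  75  64  67  74  76 168 187 189 191 194 194 195 187
 185 185 185 186 186 186 186 186 186]
```

```bash
python3 - <<'E'
from h import *
from scipy.optimize import brentq
T=np.eye(4)
P=lambda x,z:np.array(proj((x,0,.0306-z),T))
for r in(.0025,.003):
  print(r,"out front/back",P(r,.072),P(-r,.072),"collar back/front r.0085",P(-.0105,.071),P(.0105,.071), "handle",P(.012,.062),P(-.012,.062))
  for b in(0,-1,-2,-3):print(b,[round(38-1e3*(brentq(lambda z:P(r,z)[1]+b-m,.06,.12)-.072),2) for m in(371,371.5,372)])
for n in("w4","w7"):
  im=cv2.imread(f"pics/{n}.png")
  for u in(319,320,321):print(n,im[330:376,u].max(1))
E
```

```text
0.0025 out front/back [317.5271 346.5532] [317.5635 356.8202] collar back/front r.0085 [317.6337 370.9884] [317.4836 327.9752] handle [317.6001 313.4622] [317.7491 361.2731]
0 [22.06, 21.76, 21.47]
-1 [21.47, 21.17, 20.88]
-2 [20.88, 20.59, 20.29]
-3 [20.29, 20.0, 19.71]
0.003 out front/back [317.5235 345.505 ] [317.5671 357.8255] collar back/front r.0085 [317.6337 370.9884] [317.4836 327.9752] handle [317.6001 313.4622] [317.7491 361.2731]
0 [21.41, 21.11, 20.82]
-1 [20.82, 20.53, 20.24]
-2 [20.24, 19.94, 19.65]
-3 [19.65, 19.36, 19.08]
w4 [192 193 191 192 191 192 192 193 193 192 163 108  82 142 182 191 192 193
 194 196 196 195 194 193 191 192 194 193 192 193 193 193 193 181 174 172
 174 175 172 170 168 166  93  35  37  39]
w4 [193 192 193 192 192 192 193 192 192 192 173 120  79 142 184 190 192 194
 194 195 197 197 195 193 193 192 193 192 192 191 192 193 192 179 172 172
 173 172 170 169 167 166  93  36  35  39]
w4 [192 192 193 192 192 193 192 192 193 191 176 121  74 117 170 191 190 192
 195 195 196 197 196 195 193 193 191 192 193 191 192 191 192 177 169 169
 170 170 169 166 166 163  92  37  37  39]
w7 [202 201 200 201 200 201 201 201 202 200 164  96  71  86  86  86  86  75
  56  70  86  86  85  87  82  59  68  85  86  86  86  86  79  57  71  83
  84  84  84  86  84 149  96  41  42  42]
w7 [201 201 201 201 202 202 201 200 201 200 176 111  71  83  83  84  84  72
  54  69  83  83  82  82  78  56  65  82  83  83  83  82  78  55  70  82
  82  81  83  84  82 147  98  41  40  43]
w7 [201 200 200 201 200 201 201 201 200 201 177 109  68  81  81  81  79  73
  60  69  80  80  80  80  80  61  58  78  79  79  80  80  74  53  69  80
  80  80  81  82  78 128  90  40  38  43]
```

```bash
python3 -m crank '[[[-1,0.12,0.02,0,0,0,0],[-1,0.24,0.04,0,0,0,0],[-1,0.36,0.06,0,0,0,0],[-1,0.48,0.09,0,0,0,0],[-1,0.6,0.11,0,0,0,0]]]' 40;python3 -m crank '[[[-1,0.1,0.02,0.06,0,0,0],[-1,0.1,0.02,0.06,0,0,0],[-1,0.1,0.02,0.06,0,0,0],[-1,0.1,0.02,0.06,0,0,0],[-1,0.1,0.02,0.06,0,0,0]]]' 40;python3 - <<'E'
from h import *
T=pose();np.save("T10",T);im=read_camera("wrist")[...,::-1];cv2.imwrite("pics/w10.png",im);print(T)
u,v=map(int,proj((.444,.104,.1),T));print(u,v)
cv2.imwrite("pics/c10.png",cv2.resize(im[v-80:v+80,u-100:u+100],None,fx=4,fy=3.7))
E
```

```text
t: 23.08
tool_pos: [0.4352, 0.002, 0.2636]
orientation: [-2.072, -2.359, 0.002]
force: [0.8, 0.1, 0.4]
opening: 0.0105
gripper_force: 0.0
t: 23.7
tool_pos: [0.4402, 0.0494, 0.2359]
orientation: [2.076, 2.357, 0.001]
force: [0.3, 1.0, 0.2]
opening: 0.0008
gripper_force: 0.0
[[-0.1264  0.992   0.0009  0.4402]
 [ 0.992   0.1264 -0.0001  0.0494]
 [-0.0002  0.0009 -1.      0.2359]
 [ 0.      0.      0.      1.    ]]
331 165
```

View pics/c10.png

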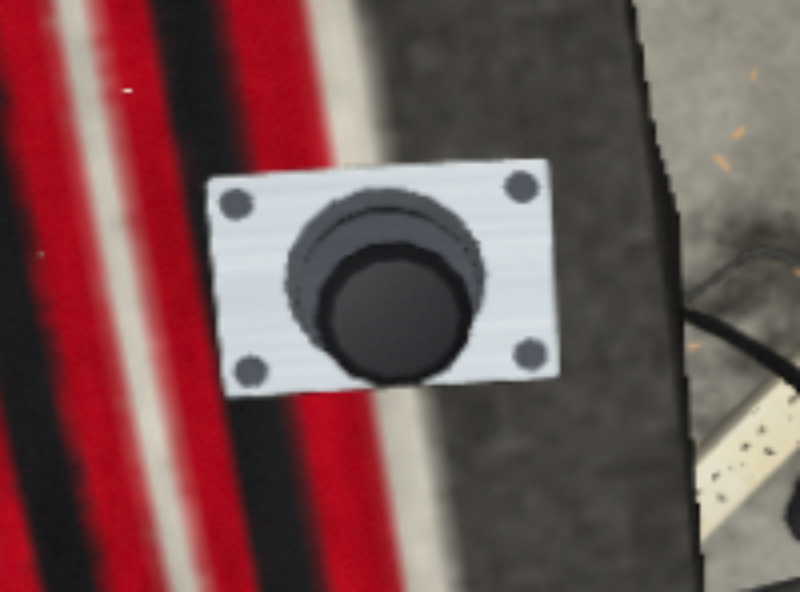

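```bash
python3 - <<'E'
from h import *
T=np.load("T10.npy");a=plane("wrist",(330,171),.114,T);print(a,(T[:3,:3].T@(a-T[:3,3])))
q=[plane("wrist",(231+x/4,85+y/3.7),.012,T) for x,y in((208,178),(548,160),(560,376),(226,396))];print(np.mean(q,0))
E
```

```text
[0.4426 0.1011 0.114 ] [0.051  0.0087 0.1219]
[0.4428 0.1009 0.012 ]
```

```bash
python3 -m crank '[[[-1,0.1,0.016,0.04,0,0,0],[-1,0.102,0.016,0.12,0,0,0],[-1,0.102,0.016,0.18,0,0,0],[-1,0.102,0.016,0.22,0,0,0],[-1,0.102,0.016,0.22,0,0,0]]]' 60;python3 -m crank '[[[-1,0,0,0.004,0,0,0],[-1,0,0,0.008,0,0,0],[-1,0,0,0.012,0,0,0],[-1,0,0,0.016,0,0,0],[-1,0,0,0.02,0,0,0]]]' 60
```

```text
t: 24.38
tool_pos: [0.4401, 0.1015, 0.124]
orientation: [-2.074, -2.357, 0.004]
force: [0.3, 0.7, 0.1]
opening: 0.0006
gripper_force: 0.0
t: 25.0
tool_pos: [0.4413, 0.1022, 0.1154]
orientation: [2.074, 2.36, 0.0]
force: [0.2, 0.1, -0.1]
opening: 0.0004
gripper_force: 0.0
```

```bash
python3 -m crank '[[[-1,0,0,0.002,0,0,0],[-1,0,0,0.003,0,0,0],[-1,0,0,0.004,0,0,0],[-1,0,0,0.005,0,0,0],[-1,0,0,0.005,0,0,0]]]' 60
```

```text
t: 25.62
tool_pos: [0.4413, 0.1021, 0.1129]
orientation: [-2.074, -2.36, 0.0]
force: [-0.6, -0.4, -0.6]
opening: 0.0008
gripper_force: 0.0
```

```bash
python3 -m crank '[[[-1,0,0,0.001,0,0,0],[-1,0,0,0.002,0,0,0],[-1,0,0,0.003,0,0,0],[-1,0,0,0.003,0,0,0],[-1,0,0,0.003,0,0,0]]]' 60;python3 -m crank '[[[-1,0,0,0.001,0,0,0],[-1,0,0,0.002,0,0,0],[-1,0,0,0.003,0,0,0],[-1,0,0,0.003,0,0,0],[-1,0,0,0.003,0,0,0]]]' 60
```

```text
t: 26.25
tool_pos: [0.4412, 0.1021, 0.1114]
orientation: [-2.074, -2.36, 0.0]
force: [0.1, 0.5, -0.6]
opening: 0.0002
gripper_force: 0.0
t: 26.88
tool_pos: [0.4413, 0.1021, 0.1103]
orientation: [2.074, 2.36, 0.0]
force: [-2.9, 0.2, 5.2]
opening: 0.0005
gripper_force: 2.6
```

```bash
python3 -m crank '[[[-1,0,0,0.006,0,0,0],[-1,0,0,0.012,0,0,0],[-1,0,0,0.018,0,0,0],[-1,0,0,0.024,0,0,0],[-1,0,0,0.028,0,0,0]]]' 60;python3 -m crank '[[[-1,0,0,0,0,0,0],[-1,0,0,0,0,0,0],[-1,0,0,0,0,0,0],[-1,0,0,0,0,0,0],[-1,0,0,0,0,0,0]]]' 60
```

```text
t: 27.5
tool_pos: [0.4414, 0.1022, 0.0963]
orientation: [2.074, 2.36, 0.0]
force: [-2.1, -0.4, 5.8]
opening: 0.0008
gripper_force: 2.8
t: 28.12
tool_pos: [0.4413, 0.1022, 0.096]
orientation: [2.074, 2.36, 0.0]
force: [-1.9, 0.1, 4.3]
opening: 0.0007
gripper_force: 1.7
```

```bash
python3 -m crank '[[[-1,0,0,-0.11,0,0,0],[-1,0.1,-0.02,-0.12,0,0,0],[-1,0.22,-0.042,-0.12,0,0,0],[-1,0.284,-0.042,-0.12,0,0,0],[-1,0.284,-0.042,-0.12,0,0,0]]]' 60;python3 -m crank '[[[-1,0,0,0.06,0,0,0],[-1,0,0,0.12,0,0,0],[-1,0,0,0.17,0,0,0],[-1,0,0,0.19,0,0,0],[-1,0,0,0.192,0,0,0]]]' 60
```

```text
t: 28.75
tool_pos: [0.4014, 0.2419, 0.1556]
orientation: [-2.07, -2.363, 0.0]
force: [0.7, -0.6, 0.3]
opening: 0.0005
gripper_force: 0.0
t: 29.38
tool_pos: [0.402, 0.2395, 0.0595]
orientation: [-2.074, -2.359, 0.002]
force: [0.2, -0.4, 0.2]
opening: 0.0009
gripper_force: 0.0
```

```bash
python3 -m crank '[[[-1,0,0,0.002,0,0,0],[-1,0,0,0.004,0,0,0],[-1,0,0,0.006,0,0,0],[-1,0,0,0.007,0,0,0],[-1,0,0,0.007,0,0,0]]]' 60
```

```text
t: 30.0
tool_pos: [0.4022, 0.2403, 0.0565]
orientation: [-2.074, -2.36, -0.0]
force: [-0.1, 0.2, -0.0]
opening: 0.0003
gripper_force: 0.0
```

```bash
python3 -m crank '[[[-1,0,0,0.0005,0,0,0],[-1,0,0,0.001,0,0,0],[-1,0,0,0.001,0,0,0],[-1,0,0,0.001,0,0,0],[-1,0,0,0.001,0,0,0]]]' 60
```

```text
t: 30.62
tool_pos: [0.4022, 0.2403, 0.056]
orientation: [2.074, 2.36, 0.0]
force: [0.9, -0.3, 0.1]
opening: 0.0004
gripper_force: 0.0
```

```bash
python3 -m crank '[[[-1,0,0,0.0005,0,0,0],[-1,0,0,0.001,0,0,0],[-1,0,0,0.001,0,0,0],[-1,0,0,0.001,0,0,0],[-1,0,0,0.001,0,0,0]]]' 60
```

```text
t: 31.25
tool_pos: [0.4022, 0.2403, 0.0554]
orientation: [2.074, 2.36, 0.0]
force: [0.5, -0.7, 0.0]
opening: 0.0006
gripper_force: 0.0
```

```bash
python3 -m crank '[[[-1,0,0,0.0005,0,0,0],[-1,0,0,0.001,0,0,0],[-1,0,0,0.001,0,0,0],[-1,0,0,0.001,0,0,0],[-1,0,0,0.001,0,0,0]]]' 60
```

```text
t: 31.88
tool_pos: [0.4022, 0.2403, 0.0553]
orientation: [2.074, 2.36, 0.0]
force: [-2.3, -1.5, 5.6]
opening: 0.0004
gripper_force: 2.6
```

```bash
python3 -m crank '[[[-1,0,0,0.0005,0,0,0],[-1,0,0,0.001,0,0,0],[-1,0,0,0.001,0,0,0],[-1,0,0,0.001,0,0,0],[-1,0,0,0.001,0,0,0]]]' 60
```

```text
t: 32.5
tool_pos: [0.4022, 0.2403, 0.0552]
orientation: [-2.074, -2.36, 0.0]
force: [-5.2, -2.5, 10.5]
opening: 0.0001
gripper_force: 5.2
```

```bash
python3 - <<'E'
from h import *
from scipy.optimize import brentq
I=np.eye(4);T8=np.load("T8.npy");c=np.array([.4115,-.2356]);h=.0555
hand=lambda x,z:proj((x,0,.0306-z),I)[1]
w8=lambda x,z:proj(np.append(c+x*T8[:2,0],h+z),T8)[1]
for r in(.0022,.0027,.0032):
  col=brentq(lambda z:hand(r,.072)-hand(r,z)-(343.2-340.6),.06,.072)
  d7=brentq(lambda z:hand(r,z)-hand(r,.072)-(371.0-343.2),.07,.12)-.072
  rings=[brentq(lambda z:hand(r,z)-hand(r,.072)-(m-343.2),.06,.12) for m in(348.1,355.6,363.3)]
  d8=brentq(lambda z:w8(r,z)-w8(r,col)-(268.0-256.0),.07,.12)-.072
  print(r,"collar",col,"depth w7",38-1e3*d7,"w8",38-1e3*d8,"rings below top",.072+d7-np.array(rings))
E
```

```text
0.0022 collar 0.07012351061782643 depth w7 20.107757896091005 w8 19.313895650287996 rings below top [0.0145 0.0095 0.0046]
0.0027 collar 0.07011901766287268 depth w7 20.077077097015415 w8 19.23202208692864 rings below top [0.0145 0.0095 0.0046]
0.0032 collar 0.07011442542960997 depth w7 20.045643665269168 w8 19.149075081755917 rings below top [0.0145 0.0095 0.0046]
```

```bash
python3 -m crank '[[[-1,0,0,-0.12,0,0,0],[-1,0,0,-0.2,0,0,0],[-1,-0.12,0.02,-0.2,0,0,0],[-1,-0.24,0.042,-0.2,0,0,0],[-1,-0.282,0.042,-0.2,0,0,0]]]' 60;python3 -m crank '[[[-1,0,0,0.04,0,0,0],[-1,0,0,0.08,0,0,0],[-1,0,0,0.105,0,0,0],[-1,0,0,0.11,0,0,0],[-1,0,0,0.11,0,0,0]]]' 60
```

```text
t: 33.12
tool_pos: [0.4419, 0.1005, 0.1546]
orientation: [2.076, 2.357, 0.0]
force: [-0.1, 1.3, 0.2]
opening: 0.0007
gripper_force: 0.0
t: 33.75
tool_pos: [0.4413, 0.1033, 0.0998]
orientation: [2.073, 2.36, 0.0]
force: [0.0, 0.6, -1.2]
opening: 0.0006
gripper_force: 0.0
```

```bash
python3 -m crank '[[[-1,0,0,0.003,0,0,0],[-1,0,0,0.006,0,0,0],[-1,0,0,0.008,0,0,0],[-1,0,0,0.01,0,0,0],[-1,0,0,0.01,0,0,0]]]' 60
```

```text
t: 34.38
tool_pos: [0.4414, 0.1032, 0.0949]
orientation: [2.074, 2.36, 0.001]
force: [-2.4, -0.5, 4.2]
opening: 0.0007
gripper_force: 2.3
```

```bash
python3 -m crank '[[[-1,0,0,0.0005,0,0,0],[-1,0,0,0.001,0,0,0],[-1,0,0,0.001,0,0,0],[-1,0,0,0.001,0,0,0],[-1,0,0,0.001,0,0,0]]]' 60; python3 -c "
from h import *
print([read_camera('side') is None or pose()[2,3] for i in range(3)])"
```

```text
t: 35.0
tool_pos: [0.4414, 0.1032, 0.0944]
orientation: [2.074, 2.36, 0.001]
force: [-1.0, 0.2, 4.4]
opening: 0.0005
gripper_force: 2.6
[np.float64(0.09433746633205285), np.float64(0.09434012505559088), np.float64(0.09435839290803559)]
```

```bash
python3 -m crank '[[[-1,0,0,-0.03,0,0,0],[-1,0,0,-0.12,0,0,0],[-1,0,0,-0.2,0,0,0],[-1,0,0,-0.2,0,0,0],[-1,0,0,-0.2,0,0,0]]]' 60; python3 -m crank '[[[-1,0,0,0,0,0,0],[-1,0,0,0,0,0,0],[-1,0,0,0,0,0,0],[-1,0,0,0,0,0,0],[-1,0,0,0,0,0,0]]]' 60; python3 -c "
from plant import *
print(close_job())"
```

```text
t: 35.78
tool_pos: [0.4411, 0.1031, 0.194]
orientation: [2.074, 2.36, 0.0]
force: [-0.2, 0.8, -0.4]
opening: 0.0005
gripper_force: 0.0
t: 36.4
tool_pos: [0.4411, 0.1031, 0.1939]
orientation: [-2.074, -2.36, 0.0]
force: [-0.2, 0.2, -0.4]
opening: 0.0004
gripper_force: 0.0
the job is handed in; nothing more can be done
None
```

The job is handed in: the gauge was bedded on the rail at about 17 N for over a second and left standing, the groove depth read about 20 mm (to roughly 0.5 mm, from wrist-camera views of the indicator pin), and the depth stop was set to about 19.95 mm at 36.4 s on the clock, with no verdict returned and no final picture of the gauge after setting the stop.

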